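# Tighten the sight-glass ring of a mixer lid

## Robot

A 6-joint arm with a two-finger parallel gripper is mounted at the origin on the work surface. World frame = base frame: x ahead of the robot, y to its left, z up, the work surface at z = 0. Lengths are in m, angles in rad, forces in N, time in s.
With the tool pointing down it reaches from about 0.325 to 0.75 m from the base axis. Payload 7.6 kg.
Tool frame: the origin (TCP) lies between the finger pads; the fingertips stand 19 mm ahead of it and the grasp point (between the pads) is the TCP; z points along the fingers, y is the direction in which the jaws open and shut (so a half turn about z gives the same grasp; the last joint's range is limited). The gripper opens to 85 mm and grips with 20 to 120 N. Pads are 22 mm wide; open, the fingers measure 114 mm over their backs; the gripper's body (76 mm by 85 mm) begins 54 mm behind the grasp point. The pads swing forward as they close: fully open they stand 13 mm farther back than shut.
Start: joints at [1.267, 0.052, 1.401, -0, 1.689, -0.07], TCP at [0.122, 0.511, 0.25] pointing down, gripper open.
Joint ranges: [-2.9, 2.9], [-0.91, 2.17], [0.12, 2.37], [-1.06, 4.2], [0.26, 2.73], [-2.93, 2.93]. Speed limits (rad/s): [2.57, 2.57, 3.01, 3.14, 3.14, 3.14].

## Interface

Orientations are given as a 3x3 rotation matrix whose columns are the frame's x, y, z axes.
In Python, from bench import get_obs, vision, order gives the robot as it stands. The module is installed in compiled form; this text tells all that it offers.
- The arm moves only by the tool send_rows, never from a script. Its argument "targets" is a list of rows, each an object with "rot": the turn, a rotation vector about the tool's x, y, z in degrees, a list of three; "dp": the shift along the tool's x, y, z in mm, a list of three; "gripper": the gripper's target within -1 to 1 (fully open at 1, half-way at 0, shut at -1). In form: [{"rot": [wx, wy, wz], "dp": [tx, ty, tz], "gripper": gripper}, ...]. A call has 1 to 5 rows; each row is the pose to reach, as a shift and turn from the pose commanded when the call began, along the tool's axes at that moment; what a row does not reach only later rows make up. A row lasts 1/10 s, in which the tool goes at most 50 mm and 8.59 degrees, less where a joint would pass 70% of its speed; a pose out of reach is approached as far as the arm can. A call with a gripper value outside its range is refused whole. The fingers move at their own pace and stop on an object; the grip force is fixed at half the most. Time passes only in rows, so rows that repeat a pose let the fingers close. It gives the time, the measured TCP pose, the force and the opening at its end, in the units of the state.
- get_obs(): the state, without advancing time (a new reading comes with each control period).
- vision.get_image(name): name is "scene" or "top" or "wrist"; returns a dict with "pixels" (400x640x3 uint8, blue, green, red), "fx", "fy", "cx", "cy" (pixels), "dist_coeffs" ([k1, k2, p1, p2, k3] as OpenCV has them; the pictures are not rectified), "extrinsics" (4x4, takes a point from camera to world coordinates). Camera axes: x right, y up, looking along -z (the intrinsics and any distortion apply to the point x, -y, -z); pixel columns grow to the right and rows downward; lengths in m; the calibration is good to about 2 mm. A picture is of the moment at which its call begins. There is no depth.
- order.hand_in(): hands the job in, once; it reports no verdict.
The state is a dict: "t": time; "joint_pos": joint angles; "dq": joint speeds; "effort": joint torques, N m; "eef_pos": TCP position; "tool_rot": TCP orientation; "ft_force": force on the tool from outside, world axes, zero at the start; "torque": the same for the moment, N m; "gripper_width": finger opening in m.
Only numpy, scipy, OpenCV 4.12 (cv2) and the standard library are available. Lean on these libraries where they do the work, as an engineer would, in place of code of your own. Each camera call takes 0.05 s, during which the arm holds its last target. There are 200 camera calls.

## Task

The brass ring that holds the sight glass in the mixer lid is still loose: with the large blue-handled two-pin key, feel for the ring's two holes without leaning hard on the glass, and seat the pins fully in them. Turn the ring clockwise until it is snug on its gasket and no further, feeling for the point where it goes tight. Then stand the key upright on its own post in the wooden block again, let go, and leave everything else as it is.

Things in the scene. Friction and masses are not known exactly. Their poses are not given: they have to be found in the camera images.
- lid: Flat round steel mixer lid, 300 mm across, clamped to the bench; origin at table height under its middle, top 42 mm up. Its -x side carries the sight port, an upright steel neck (94 mm outside, bore 69 mm, rim 72 mm above the table, 10 mm above the ring's face) 85 mm from the middle. Tallest fittings: 88 mm at the lid's middle, 107 mm at the two clamps beside it.
- port (a point): On the port's axis, at the upper face of the brass ring sunk in the bore. z up; x points to the lid's middle. The ring (9 mm thick) has two holes 54 mm apart, cut through, 9 mm long on the line that joins them, 8.5 mm across. Its turn is not measured: at the start that line lies 9 to 69 degrees anticlockwise (from above) of x; it meets the gasket somewhere within 15 degrees of x.
- gasket (a joint): How far the ring has been drawn on clockwise after meeting its gasket, in rad; 0 while loose. The loose ring turns with 0.14 N m; the gasket takes 0.28 N m to begin, 0.34 N m at 0.05, 0.52 N m at 0.2, and stays where it is left. Snug is 0.05 to 0.2; beyond 0.2 the glass cracks. Ring and glass also bear no more than 35 N of force from the key.
- key_bar (a point): Centre of the blue handle bar of the large two-pin key, a rigid T-shaped hand tool of about 0.3 kg. The bar is 76 mm long (x), 16 mm wide (y), 18 mm high; z points up the stem (18 mm thick). The underside of its steel disc is 70 mm below. With the pins right in the holes this point is 70 mm above port.
- key: The large key; origin at the centre of the underside of its disc (62 mm across, 10 mm thick), on the stem's axis. Two round-ended pins, 6 mm thick and 8 mm long, stick out downwards from it, 54 mm apart, in line with the handle bar (x).
- small_key_bar (a point): Centre of the black handle bar of the smaller two-pin key (disc 48 mm across, pins 40 mm apart: too narrow for this ring), of the same shape and height, standing on the other post. Leave it.
- post_a (a point): Centre of the top of one of the two black rubber parking posts (28 mm thick, 14 mm high) on a fixed light wooden block (90 x 210 x 20 mm). A key stands on a post upright with its disc on the post's top and its pins hanging on either side, in any yaw; its bar is then 70 mm above this point. The large key starts on either post.
- post_b (a point): The other parking post, alike, 120 mm away.
- spare_glass: Loose spare glass disc, 67 mm across, 10 mm thick. Leave it.
- spare_seal: Loose red sealing ring, 68 mm across, 4 mm thick. Leave it.
- grease_jar: White jar with a yellow lid, 64 mm across, 70 mm high. Leave it.
- wrench: Steel wrench lying flat, 180 mm long. Leave it.
- scraper: Blue and white hand scraper lying flat, 215 mm long. Leave it.

How it is judged:
By the outcome, as a careful person would: the job done as asked, in the order asked, and still so for the second after the job is handed in, with the robot touching nothing.
It also fails if it takes over 69 s, if anything falls off the work surface, if the arm or the gripper's body presses on something with over 40 N, if the wrist force passes 120 N, or if a joint passes its speed limit or range.

## Working session

There is one attempt and no reset: what is moved stays moved. The work goes in short steps, Python scripts to look and compute and a tool call to move; the robot and the scene stay as the last step left them, time stands still between calls to the robot, and variables do not carry over. Pictures are saved under pics/ and viewed, about 8 in all and at most 12, crops included, and the job is handed in when it is done.

Besides the shell and the picture viewer there is one more tool, called by a JSON object that holds its "name" and its "arguments". send_rows: Moves the arm, as the interface text tells. Its arguments: {"type":"object","properties":{"targets":{"type":"array","items":{"type":"object","properties":{"rot":{"type":"array","items":{"type":"number"}},"dp":{"type":"array","items":{"type":"number"}},"gripper":{"type":"number"}}}}},"required":["targets"]}

```bash
mkdir -p pics
cat > h.py <<'E'
import numpy as np, cv2
from bench import get_obs, vision, order
def grab(name,fn=None):
    im=vision.get_image(name)
    if fn: cv2.imwrite('pics/'+fn,im['pixels'])
    return im
def K(im): return np.array([[im['fx'],0,im['cx']],[0,im['fy'],im['cy']],[0,0,1.]])
def ray(im,uv):
    p=cv2.undistortPoints(np.array([[uv]],float),K(im),np.array(im['dist_coeffs'],float))[0,0]
    E=np.array(im['extrinsics']); return E[:3,3],E[:3,:3]@np.array([p[0],-p[1],-1])
def onz(im,uv,z):
    o,d=ray(im,uv); return o+d*(z-o[2])/d[2]
def proj(im,P):
    E=np.array(im['extrinsics']); q=(np.atleast_2d(P)-E[:3,3])@E[:3,:3]; q=q*[1,-1,-1]
    return cv2.projectPoints(q,np.zeros(3),np.zeros(3),K(im),np.array(im['dist_coeffs'],float))[0][:,0]
E
python3 - <<'E'
from h import *
import pickle
a=grab('top','top1.png');b=grab('scene','scene1.png')
pickle.dump((a,b),open('im1.pkl','wb'))
for i in (a,b): print(np.round(i['extrinsics'],3),i['fx'],i['cx'],i['cy'])
o=get_obs();print(o['eef_pos'],np.round(o['tool_rot'],3),o['ft_force'],o['gripper_width'],o['t'])
E
```

```text
[[-0.004  0.984 -0.176  0.374]
 [-1.    -0.002  0.016  0.067]
 [ 0.016  0.176  0.984  1.095]
 [ 0.     0.     0.     1.   ]] 414.1740338974062 318.4969947855561 204.47421657994033
[[-0.877 -0.309  0.368  1.021]
 [ 0.481 -0.567  0.668  0.921]
 [ 0.002  0.763  0.646  0.948]
 [ 0.     0.     0.     1.   ]] 478.7069994268225 318.2399082310779 199.89649610000006
[0.12155418 0.51047293 0.24955968] [[-0.973  0.232 -0.   ]
 [ 0.232  0.973 -0.001]
 [ 0.    -0.001 -1.   ]] [ 0.02123302  0.1324746  -0.04989014] 0.08528538314932765 0.1
```

View pics/top1.png

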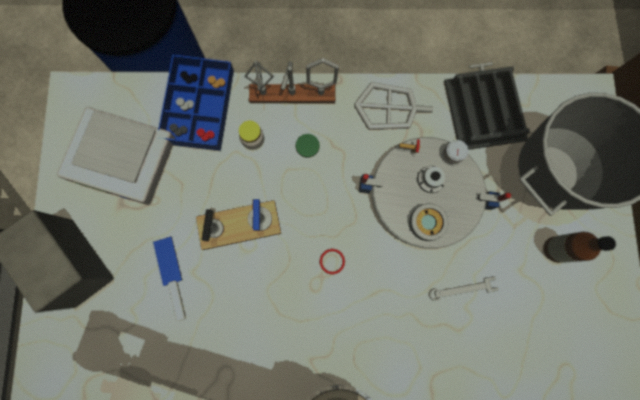

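View pics/scene1.png

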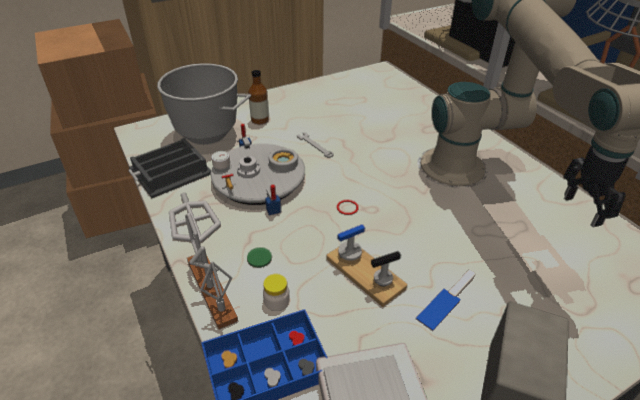

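Run:
```python
from h import *
import pickle
a,b=pickle.load(open('im1.pkl','rb'))
T=a['pixels'];S=b['pixels']
c=lambda I,x,y,w,h:cv2.resize(I[y:y+h,x:x+w],(400,300),interpolation=cv2.INTER_CUBIC)
out=np.vstack([np.hstack([c(T,380,175,96,72),c(T,190,185,96,72)]),np.hstack([c(S,235,125,96,72),c(S,320,215,96,72)])])
cv2.imwrite('pics/crop1.png',out)
hsv=cv2.cvtColor(T,cv2.COLOR_BGR2HSV);m=cv2.inRange(hsv,(100,120,60),(125,255,255));n,l,s,ce=cv2.connectedComponentsWithStats(m)
for i in range(1,n):
    if s[i,4]>20 : print(s[i],ce[i])
```

```text
[ 160   54   71   92 3197] [196.62089459 100.7313106 ]
[362 185   9   4  25] [365.96 186.76]
[253 200   7  30 158] [256.03164557 214.7721519 ]
[489 202   9   5  29] [492.89655172 204.        ]
[154 238  27  47 790] [166.97341772 260.38227848]
```

View pics/crop1.png

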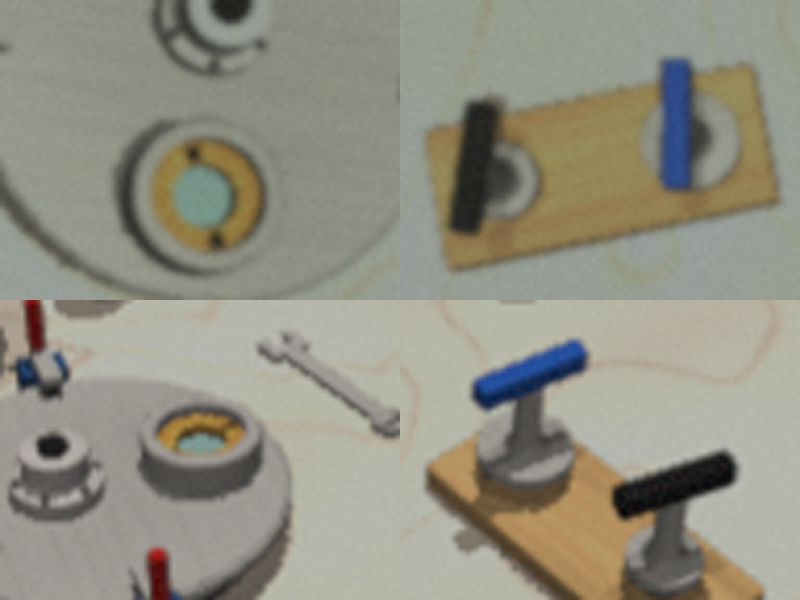

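Run:
```python
from h import *
import pickle
a,b=pickle.load(open('im1.pkl','rb'))
T=lambda x,y:(380+x*.24-.4,175+y*.24-.4)
h1=onz(a,T(194,153),.061);h2=onz(a,T(217,240),.061);print('holes',h1,h2,np.linalg.norm(h1-h2),(h1+h2)/2,np.degrees(np.arctan2(*(h1-h2)[[1,0]])))
# outer rim of neck ellipse: in crop left132 right ~268, top 118 bottom 272 
print('lidmid fit', onz(a,(431,180),.088))
hsv=cv2.cvtColor(a['pixels'],cv2.COLOR_BGR2HSV);m=cv2.inRange(hsv,(100,120,60),(125,255,255));m[:195]=0;m[235:]=0;m[:,:250]=0;m[:,265:]=0
p=np.argwhere(m)[:,::-1].astype(float)
w=np.array([onz(a,q,.113) for q in p]);print('bar',w.mean(0),w.min(0),w.max(0))
c=(w-w.mean(0))[:,:2];u,s,v=np.linalg.svd(c);print('axis',v[0],np.degrees(np.arctan2(v[0][1],v[0][0])))
hs=cv2.cvtColor(b['pixels'],cv2.COLOR_BGR2HSV);m=cv2.inRange(hs,(100,120,60),(125,255,255))
m[:220]=0;m[265:]=0;m[:,:330]=0;m[:,370:]=0
p=np.argwhere(m)[:,::-1].mean(0);print('scene bar',p,onz(b,p,.106),proj(b,w.mean(0)-[0,0,.008]))
# block corners on z=.02
B=lambda x,y:(190+(x-400)*.24-.4,185+y*.24-.4)
cs=np.array([onz(a,B(*q),.02) for q in [(427,130),(752,65),(778,201),(450,269)]]);print(cs,cs.mean(0)); d=cs[1]-cs[0]+cs[2]-cs[3];d/=np.linalg.norm(d);print('posts',cs.mean(0)+.06*d,cs.mean(0)-.06*d)
# ring center via scene: glass at
S=lambda x,y:(235+x*.24-.4,125+(y-300)*.24-.4)
print('scene neck', onz(b,S(203,433),.072), 'glass top', onz(a,T(203,196),.053))
```

```text
holes [ 0.54167362 -0.22328648  0.061     ] [ 0.48845446 -0.23450812  0.061     ] 0.05438937693086439 [ 0.51506404 -0.2288973   0.061     ] 11.906812833251836
lidmid fit [ 0.61677552 -0.23186905  0.088     ]
bar [0.52573853 0.20032978 0.113     ] [0.49143417 0.19293261 0.113     ] [0.56164131 0.20720693 0.113     ]
axis [-0.99978854 -0.02056377] -178.8216999997871
scene bar [350.60106383 232.41489362] [0.53053474 0.20048629 0.106     ] [[352.16608663 232.02661253]]
[[0.53760945 0.36885254 0.02      ]
 [0.57875977 0.16633709 0.02      ]
 [0.49231543 0.14888119 0.02      ]
 [0.45078649 0.35058653 0.02      ]] [0.51486779 0.25866434 0.02      ]
posts [0.52689124 0.19988138 0.02      ] [0.50284433 0.3174473  0.02      ]
scene neck [ 0.51659541 -0.22476337  0.072     ] glass top [ 0.51634334 -0.22969864  0.053     ]
```

{"name": "send_rows", "arguments": {"targets": [{"rot": [0,0,-14.6],"dp": [-466,-208,0],"gripper": 1},{"rot": [0,0,-14.6],"dp": [-466,-208,0],"gripper": 1},{"rot": [0,0,-14.6],"dp": [-466,-208,0],"gripper": 1},{"rot": [0,0,-14.6],"dp": [-466,-208,0],"gripper": 1},{"rot": [0,0,-14.6],"dp": [-466,-208,0],"gripper": 1}]}}

```text
t: 0.6
eef_pos: [0.3176, 0.3601, 0.2501]
tool_rot: [[-1.0, -0.021, -0.0], [-0.021, 1.0, -0.0], [0.0, -0.0, -1.0]]
ft_force: [1.0, 0.6, -0.4]
gripper_width: 0.085
```

```bash
cat >> h.py <<'E'
def to(p,yaw):
    "dp (mm) and rot z (deg) from the measured pose to TCP p, tool x at yaw deg, pointing down"
    from scipy.spatial.transform import Rotation as R
    o=get_obs();Rm=np.array(o['tool_rot']);y=np.radians(yaw)
    G=np.array([[np.cos(y),np.sin(y),0],[np.sin(y),-np.cos(y),0],[0,0,-1]])
    print('t',o['t'],'pos',np.round(o['eef_pos'],4),'yaw',np.degrees(np.arctan2(Rm[1,0],Rm[0,0]))%360,'F',np.round(o['ft_force'],2),'M',np.round(o['torque'],3),'w',o['gripper_width'])
    print('dp',np.round(Rm.T@(np.array(p)-o['eef_pos'])*1e3,1),'rot',np.round(R.from_matrix(Rm.T@G).as_rotvec(degrees=True),2))
E
python3 -c "
from h import *
to([.527,.2,.25],181.2)"
```

```text
t 0.6 pos [0.3176 0.3601 0.2501] yaw 181.2222175940095 F [ 0.96  0.57 -0.4 ] M [ 0.046 -0.05   0.032] w 0.08502154471846932
dp [-205.9 -164.5    0. ] rot [-0.01 -0.01  0.02]
```

{"name": "send_rows", "arguments": {"targets": [{"rot": [0,0,0],"dp": [-206,-164.5,0],"gripper": 1},{"rot": [0,0,0],"dp": [-206,-164.5,0],"gripper": 1},{"rot": [0,0,0],"dp": [-206,-164.5,0],"gripper": 1},{"rot": [0,0,0],"dp": [-206,-164.5,0],"gripper": 1},{"rot": [0,0,0],"dp": [-206,-164.5,0],"gripper": 1}]}}

```text
t: 1.1
eef_pos: [0.5163, 0.2081, 0.2499]
tool_rot: [[-1.0, -0.021, -0.0], [-0.021, 1.0, 0.0], [0.0, 0.0, -1.0]]
ft_force: [0.1, 1.2, 0.1]
gripper_width: 0.0853
```

{"name": "send_rows", "arguments": {"targets": [{"rot": [0,0,0],"dp": [0,0,0],"gripper": 1},{"rot": [0,0,0],"dp": [0,0,0],"gripper": 1}]}}

```text
t: 1.3
eef_pos: [0.5153, 0.2091, 0.2494]
tool_rot: [[-1.0, -0.019, -0.002], [-0.019, 1.0, -0.0], [0.002, -0.0, -1.0]]
ft_force: [-0.3, 0.2, 0.4]
gripper_width: 0.0853
```

Run:
```python
from h import *
import pickle
a=grab('wrist','wr1.png');pickle.dump(a,open('wr1.pkl','wb'))
to([.527,.2,.104],181.2)
print(np.round(a['extrinsics'],3),proj(a,[.527,.2,.113]))
```

```text
t 1.35 pos [0.5147 0.2099 0.2498] yaw 181.1903028516633 F [-0.21  0.24  0.29] M [0.04  0.03  0.019] w 0.0854853406519816
dp [-12.3 -10.2 145.8] rot [ 0.01 -0.07 -0.01]
[[-0.018 -0.964 -0.264  0.448]
 [ 1.    -0.018 -0.004  0.208]
 [-0.001 -0.264  0.964  0.373]
 [ 0.     0.     0.     1.   ]] [[314.97459154 206.68554204]]
```

View pics/wr1.png

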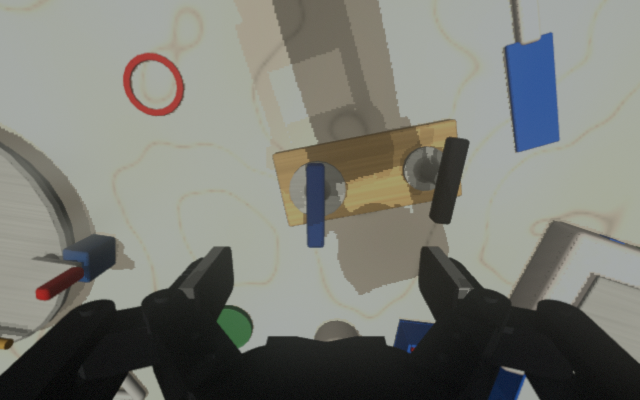

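Run:
```python
from h import *
import pickle
a=pickle.load(open('wr1.pkl','rb'))
hs=cv2.cvtColor(a['pixels'],cv2.COLOR_BGR2HSV);m=cv2.inRange(hs,(100,100,30),(130,255,255));m[:155]=0;m[255:]=0;m[:,:300]=0;m[:,335:]=0
p=np.argwhere(m)[:,::-1].astype(float);print(len(p),p.min(0),p.max(0))
w=np.array([onz(a,q,.113) for q in p]);print(w.mean(0),w.min(0),w.max(0))
r=cv2.minAreaRect(w[:,:2].astype(np.float32)*1000);print(r)
B=np.array([onz(a,q,.02) for q in [(273,153),(457,119),(464,191),(289,226)]]);print(B,B.mean(0))
```

```text
1238 [307. 166.] [323. 246.]
[0.52651257 0.20018451 0.113     ] [0.49105374 0.19294961 0.113     ] [0.56428081 0.20743683 0.113     ]
((527.6694946289062, 200.128662109375), (73.04654693603516, 13.789978981018066), 0.9196781516075134)
[[0.49257349 0.14894581 0.02      ]
 [0.45143884 0.35247159 0.02      ]
 [0.53275866 0.37123003 0.02      ]
 [0.58010495 0.16594348 0.02      ]] [0.51421898 0.25964773 0.02      ]
```

{"name": "send_rows", "arguments": {"targets": [{"rot": [0,0,0],"dp": [-12.7,-10,50],"gripper": 1},{"rot": [0,0,0],"dp": [-12.7,-10,95],"gripper": 1},{"rot": [0,0,0],"dp": [-12.7,-10,130],"gripper": 1},{"rot": [0,0,0],"dp": [-12.7,-10,144],"gripper": 1},{"rot": [0,0,0],"dp": [-12.7,-10,144],"gripper": 1}]}}

```text
t: 1.85
eef_pos: [0.5265, 0.2008, 0.1049]
tool_rot: [[-1.0, -0.023, -0.003], [-0.023, 1.0, -0.001], [0.003, -0.001, -1.0]]
ft_force: [0.1, 0.4, 0.2]
gripper_width: 0.0854
```

```bash
python3 -c "
from h import *
to([.5275,.2,.104],181.1)"
```

```text
t 1.85 pos [0.5265 0.2008 0.1049] yaw 181.30301618858556 F [0.06 0.42 0.21] M [-0.006 -0.018 -0.012] w 0.08537106883392784
dp [-1.  -0.8  0.9] rot [-0.04 -0.19  0.2 ]
```

Close the fingers.

{"name": "send_rows", "arguments": {"targets": [{"rot": [0,0,0.1],"dp": [-0.7,-0.6,0.5],"gripper": 0},{"rot": [0,0,0.1],"dp": [-0.7,-0.6,0.5],"gripper": -0.4},{"rot": [0,0,0.1],"dp": [-0.7,-0.6,0.5],"gripper": -1},{"rot": [0,0,0.1],"dp": [-0.7,-0.6,0.5],"gripper": -1},{"rot": [0,0,0.1],"dp": [-0.7,-0.6,0.5],"gripper": -1}]}}

```text
t: 2.35
eef_pos: [0.5291, 0.1997, 0.1068]
tool_rot: [[-1.0, -0.019, 0.002], [-0.019, 1.0, 0.001], [-0.002, 0.001, -1.0]]
ft_force: [0.6, 0.7, -1.9]
gripper_width: 0.0151
```

{"name": "send_rows", "arguments": {"targets": [{"rot": [0,0,0],"dp": [0,0,0],"gripper": -1},{"rot": [0,0,0],"dp": [0,0,0],"gripper": -1},{"rot": [0,0,0],"dp": [0,0,0],"gripper": -1},{"rot": [0,0,0],"dp": [0,0,0],"gripper": -1}]}}

```text
t: 2.75
eef_pos: [0.5291, 0.1997, 0.1068]
tool_rot: [[-1.0, -0.019, 0.002], [-0.019, 1.0, 0.001], [-0.002, 0.001, -1.0]]
ft_force: [0.4, 1.3, 6.1]
gripper_width: 0.0149
```

```bash
python3 -c "
from h import *
to([.5275,.2,.104],181.1)"
```

```text
t 2.75 pos [0.5291 0.1997 0.1068] yaw 181.1066204627395 F [0.41 1.27 6.13] M [0.103 0.088 0.001] w 0.01491945256015586
dp [1.6 0.3 2.8] rot [0.04 0.09 0.01]
```

{"name": "send_rows", "arguments": {"targets": [{"rot": [0,0,0],"dp": [0,0,-15],"gripper": -1},{"rot": [0,0,0],"dp": [0,0,-45],"gripper": -1},{"rot": [0,0,0],"dp": [0,0,-80],"gripper": -1},{"rot": [0,0,0],"dp": [0,0,-100],"gripper": -1},{"rot": [0,0,0],"dp": [0,0,-100],"gripper": -1}]}}

```text
t: 3.25
eef_pos: [0.5297, 0.1997, 0.2096]
tool_rot: [[-1.0, -0.019, 0.006], [-0.019, 1.0, 0.002], [-0.006, 0.001, -1.0]]
ft_force: [0.7, 0.1, -3.4]
gripper_width: 0.015
```

```bash
python3 -c "
from h import *
to([.5155,-.2289,.205],191.9)"
```

```text
t 3.25 pos [0.5297 0.1997 0.2096] yaw 181.0965037310436 F [ 0.69  0.12 -3.38] M [ 0.046 -0.042 -0.   ] w 0.015022091754109951
dp [  22.5 -428.2    3.8] rot [  0.06   0.33 -10.8 ]
```

{"name": "send_rows", "arguments": {"targets": [{"rot": [0,0.3,-10.8],"dp": [17,-60,-5],"gripper": -1},{"rot": [0,0.3,-10.8],"dp": [17,-110,-5],"gripper": -1},{"rot": [0,0.3,-10.8],"dp": [17,-160,-5],"gripper": -1},{"rot": [0,0.3,-10.8],"dp": [17,-210,-5],"gripper": -1},{"rot": [0,0.3,-10.8],"dp": [17,-250,-5],"gripper": -1}]}}

```text
t: 3.75
eef_pos: [0.5152, -0.0486, 0.2088]
tool_rot: [[-0.978, -0.207, -0.008], [-0.207, 0.978, -0.0], [0.008, 0.002, -1.0]]
ft_force: [0.5, -0.7, -2.7]
gripper_width: 0.015
```

{"name": "send_rows", "arguments": {"targets": [{"rot": [0,0,0],"dp": [-10,-40,0],"gripper": -1},{"rot": [0,0,0],"dp": [-15,-70,0],"gripper": -1},{"rot": [0,0,0],"dp": [-16,-80,0],"gripper": -1},{"rot": [0,0,0],"dp": [-16,-80,0],"gripper": -1},{"rot": [0,0,0],"dp": [-16,-80,0],"gripper": -1}]}}

```text
t: 4.25
eef_pos: [0.5481, -0.1207, 0.2096]
tool_rot: [[-0.978, -0.207, -0.007], [-0.207, 0.978, 0.001], [0.007, 0.002, -1.0]]
ft_force: [-0.4, 0.5, -3.2]
gripper_width: 0.015
```

Run:
```python
from h import *
import pickle
a=grab('wrist');pickle.dump(a,open('wr2.pkl','wb'));b=grab('top');pickle.dump(b,open('top2.pkl','wb'))
to([.5155,-.2289,.205],191.9)
q=proj(a,[.5155,-.2289,.062])[0];print(q)
x,y=[int(max(0,v-50)) for v in q]
out=np.hstack([cv2.resize(a['pixels'],(320,200)),]) 
c=cv2.resize(a['pixels'][y:y+100,x:x+100],(400,400),interpolation=cv2.INTER_CUBIC); print(x,y)
cv2.imwrite('pics/wr2.png',np.hstack([c,cv2.copyMakeBorder(cv2.resize(a['pixels'],(400,250)),0,150,0,0,cv2.BORDER_CONSTANT)]))
```

```text
t 4.35 pos [ 0.5483 -0.1204  0.2103] yaw 191.9964338382579 F [ 0.27 -0.07 -4.07] M [ 0.02  -0.027 -0.001] w 0.014663150115803825
dp [ 54.6 -99.3   5.5] rot [ 0.07 -0.33  0.1 ]
[209.21535586 130.07824814]
159 80
```

View pics/wr2.png

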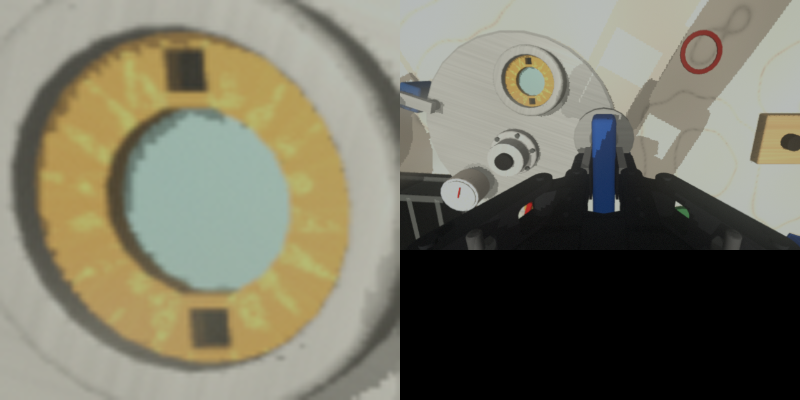

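Run:
```python
from h import *
import pickle
a=pickle.load(open('wr2.pkl','rb'))
C=lambda x,y:(159+x/4-.4,80+y/4-.4)
h1=onz(a,C(186,70),.062);h2=onz(a,C(210,328),.062);d=h2-h1
print('holes',h1,h2,np.linalg.norm(d),(h1+h2)/2,np.degrees(np.arctan2(d[1],d[0])))
I=a['pixels'];hs=cv2.cvtColor(I,cv2.COLOR_BGR2HSV)
# brass region outline -> ring outer ellipse
m=cv2.inRange(hs,(15,80,60),(32,255,255));m[:80]=0;m[185:]=0;m[:,:155]=0;m[:,265:]=0
p=np.argwhere(m)[:,::-1].astype(np.float32);hull=cv2.convexHull(p);e=cv2.fitEllipse(hull);print('brass',e,onz(a,e[0],.062))
m=cv2.inRange(hs,(75,30,90),(100,255,255));m[:80]=0;m[185:]=0;m[:,:155]=0;m[:,265:]=0
p=np.argwhere(m)[:,::-1].astype(np.float32);e=cv2.fitEllipse(cv2.convexHull(p));print('glass',e,onz(a,e[0],.055))
m=cv2.inRange(hs,(105,120,20),(130,255,255));m[:170]=0;m[345:]=0;m[:,:300]=0;m[:,:300]=0;m[:,350:]=0
n,l,s,ce=cv2.connectedComponentsWithStats(m);k=1+np.argmax(s[1:,4]);print(s[k],ce[k])
p=np.argwhere(l==k)[:,::-1].astype(float)
o=get_obs();R=np.array(o['tool_rot']);t=np.array(o['eef_pos'])
for dz in (.009,.0062):
    w=np.array([onz(a,q,t[2]+dz) for q in p]);tl=(w-t)@R*1000
    print('tool frame',tl.min(0),tl.max(0))
    for y0 in (10,20,25): 
        s_=[tl[abs(tl[:,0]-y0)<1.5][:,1]];print(y0,s_[0].min(),s_[0].max())
```

```text
holes [ 0.48939378 -0.23526995  0.062     ] [ 0.54215164 -0.22425762  0.062     ] 0.05389492301191228 [ 0.51577271 -0.22976378  0.062     ] 11.790260131273763
brass ((206.58786010742188, 129.03680419921875), (75.53775024414062, 85.07426452636719), 147.41848754882812) [ 0.51509281 -0.23119545  0.062     ]
glass ((210.24819946289062, 129.57337951660156), (37.58427429199219, 43.21818161010742), 155.59642028808594) [ 0.51571987 -0.230498    0.055     ]
[ 307  187   38  155 5413] [325.84167744 262.75780528]
tool frame [-28.04739318  -7.46622675  -9.16448307] [40.62437604  7.70137169 -8.75885516]
10 -6.716696565712946 7.018958759225217
20 -7.351055835099183 7.286905326520901
25 -6.872124540972845 7.218265746875939
tool frame [-30.38307332  -7.65268707  -6.37801043] [39.96729139  7.88566434 -5.96246745]
10 -6.8634743764463435 7.169166603189743
20 -7.107915710945423 7.443335210382721
25 -7.030019903244663 7.379186220887437
```

```bash
python3 -c "
from h import *
to([.5177,-.2293,.165],191.8)"
```

```text
t 4.35 pos [ 0.5483 -0.1204  0.2103] yaw 191.9964338382579 F [ 0.27 -0.07 -4.07] M [ 0.02  -0.027 -0.001] w 0.014663150115803825
dp [  52.3 -100.2   45.5] rot [ 0.07 -0.33  0.2 ]
```

{"name": "send_rows", "arguments": {"targets": [{"rot": [0,-0.3,0.2],"dp": [22,-45,0],"gripper": -1},{"rot": [0,-0.3,0.2],"dp": [44,-85,0],"gripper": -1},{"rot": [0,-0.3,0.2],"dp": [52.3,-100.2,20],"gripper": -1},{"rot": [0,-0.3,0.2],"dp": [52.3,-100.2,40],"gripper": -1},{"rot": [0,-0.3,0.2],"dp": [52.3,-100.2,45.5],"gripper": -1}]}}

```text
t: 4.85
eef_pos: [0.5167, -0.2296, 0.1629]
tool_rot: [[-0.979, -0.203, -0.004], [-0.203, 0.979, 0.003], [0.003, 0.003, -1.0]]
ft_force: [-0.5, -0.9, -3.6]
gripper_width: 0.0149
```

{"name": "send_rows", "arguments": {"targets": [{"rot": [0,0,0],"dp": [0,0,0],"gripper": -1},{"rot": [0,0,0],"dp": [0,0,0],"gripper": -1}]}}

```text
t: 5.05
eef_pos: [0.5185, -0.2299, 0.1666]
tool_rot: [[-0.979, -0.204, 0.001], [-0.204, 0.979, -0.0], [-0.001, -0.0, -1.0]]
ft_force: [0.0, 0.7, -2.7]
gripper_width: 0.0151
```

```bash
python3 -c "
from h import *
to([.5177,-.2293,.143],191.8)
a=grab('wrist','wr3.png');to([.5177,-.2293,.143],191.8)"
```

```text
t 5.05 pos [ 0.5185 -0.2299  0.1666] yaw 191.78834719376022 F [ 0.02  0.72 -2.74] M [-0.003 -0.017  0.029] w 0.015078313917700143
dp [ 0.7  0.7 23.6] rot [-0.02  0.08 -0.01]
t 5.1 pos [ 0.5186 -0.2301  0.1669] yaw 191.78324517635272 F [-0.15  0.48 -3.26] M [ 0.05  -0.033 -0.005] w 0.014686690474078489
dp [ 0.8  1.  23.9] rot [-0.05  0.11 -0.02]
```

{"name": "send_rows", "arguments": {"targets": [{"rot": [0,0,0],"dp": [0.8,0.9,8],"gripper": -1},{"rot": [0,0,0],"dp": [0.8,0.9,14],"gripper": -1},{"rot": [0,0,0],"dp": [0.8,0.9,18],"gripper": -1},{"rot": [0,0,0],"dp": [0.8,0.9,20],"gripper": -1},{"rot": [0,0,0],"dp": [0.8,0.9,20],"gripper": -1}]}}

```text
t: 5.6
eef_pos: [0.5167, -0.2298, 0.1449]
tool_rot: [[-0.979, -0.203, -0.001], [-0.203, 0.979, 0.001], [0.001, 0.001, -1.0]]
ft_force: [-0.1, 0.4, -4.0]
gripper_width: 0.015
```

```bash
python3 -c "
from h import *
to([.5177,-.2293,.1348],191.8)"
```

```text
t 5.6 pos [ 0.5167 -0.2298  0.1449] yaw 191.70201146735408 F [-0.15  0.43 -3.96] M [-0.018  0.051  0.063] w 0.015014548431241012
dp [-1.1  0.3 10.1] rot [ 0.06 -0.03 -0.1 ]
```

{"name": "send_rows", "arguments": {"targets": [{"rot": [0,0,0],"dp": [-0.5,0.2,1],"gripper": -1},{"rot": [0,0,0],"dp": [-0.5,0.2,2],"gripper": -1},{"rot": [0,0,0],"dp": [-0.5,0.2,3],"gripper": -1},{"rot": [0,0,0],"dp": [-0.5,0.2,3],"gripper": -1}]}}

```text
t: 6.0
eef_pos: [0.5173, -0.2296, 0.1423]
tool_rot: [[-0.979, -0.203, -0.0], [-0.203, 0.979, 0.001], [0.0, 0.001, -1.0]]
ft_force: [0.1, -0.5, -3.6]
gripper_width: 0.0146
```

```bash
python3 -c "
from h import *
to([.5177,-.2293,.1348],191.8)"
```

```text
t 6.0 pos [ 0.5173 -0.2296  0.1423] yaw 191.7028078575789 F [ 0.05 -0.53 -3.59] M [0.031 0.027 0.059] w 0.014564506509248579
dp [-0.5  0.2  7.5] rot [ 0.04 -0.01 -0.1 ]
```

{"name": "send_rows", "arguments": {"targets": [{"rot": [0,0,0],"dp": [-0.2,0.1,1],"gripper": -1},{"rot": [0,0,0],"dp": [-0.2,0.1,2],"gripper": -1},{"rot": [0,0,0],"dp": [-0.2,0.1,2],"gripper": -1}]}}

```text
t: 6.3
eef_pos: [0.5174, -0.2294, 0.1402]
tool_rot: [[-0.979, -0.203, -0.0], [-0.203, 0.979, 0.001], [0.0, 0.001, -1.0]]
ft_force: [0.5, 0.1, -3.2]
gripper_width: 0.0149
```

```bash
python3 -c "
from h import *
to([.5177,-.2293,.1348],191.8)"
```

```text
t 6.3 pos [ 0.5174 -0.2294  0.1402] yaw 191.70428269727546 F [ 0.47  0.1  -3.17] M [-0.023 -0.019  0.042] w 0.014949530447709702
dp [-0.3  0.1  5.4] rot [ 0.04 -0.01 -0.1 ]
```

{"name": "send_rows", "arguments": {"targets": [{"rot": [0,0,0],"dp": [-0.2,0.1,0.7],"gripper": -1},{"rot": [0,0,0],"dp": [-0.2,0.1,1.4],"gripper": -1},{"rot": [0,0,0],"dp": [-0.2,0.1,1.4],"gripper": -1}]}}

```text
t: 6.6
eef_pos: [0.5176, -0.2293, 0.1389]
tool_rot: [[-0.979, -0.203, -0.0], [-0.203, 0.979, 0.001], [0.0, 0.001, -1.0]]
ft_force: [-0.3, -0.5, -3.2]
gripper_width: 0.0148
```

{"name": "send_rows", "arguments": {"targets": [{"rot": [0,0,0],"dp": [0,0,0.7],"gripper": -1},{"rot": [0,0,0],"dp": [0,0,1.4],"gripper": -1},{"rot": [0,0,0],"dp": [0,0,1.4],"gripper": -1}]}}

```text
t: 6.9
eef_pos: [0.5176, -0.2293, 0.1375]
tool_rot: [[-0.979, -0.203, -0.0], [-0.203, 0.979, 0.001], [0.0, 0.001, -1.0]]
ft_force: [0.3, 0.4, -2.7]
gripper_width: 0.0152
```

```bash
python3 -c "
from h import *
to([.5177,-.2293,.1348],191.8)"
```

```text
t 6.9 pos [ 0.5176 -0.2293  0.1375] yaw 191.70344281169363 F [ 0.28  0.37 -2.73] M [-0.029 -0.016  0.022] w 0.015182730403429406
dp [-0.1 -0.   2.7] rot [ 0.04 -0.01 -0.1 ]
```

Pins appear to be entering (no contact at 137.5 mm). Continue down gently.

{"name": "send_rows", "arguments": {"targets": [{"rot": [0,0,0],"dp": [0,0,0.7],"gripper": -1},{"rot": [0,0,0],"dp": [0,0,1.4],"gripper": -1},{"rot": [0,0,0],"dp": [0,0,1.4],"gripper": -1}]}}

```text
t: 7.2
eef_pos: [0.5176, -0.2293, 0.136]
tool_rot: [[-0.979, -0.203, -0.0], [-0.203, 0.979, 0.001], [0.0, 0.001, -1.0]]
ft_force: [-0.0, -0.4, -3.5]
gripper_width: 0.0146
```

{"name": "send_rows", "arguments": {"targets": [{"rot": [0,0,0],"dp": [0,0,0.6],"gripper": -1},{"rot": [0,0,0],"dp": [0,0,1],"gripper": -1},{"rot": [0,0,0],"dp": [0,0,1],"gripper": -1}]}}

```text
t: 7.5
eef_pos: [0.5177, -0.2293, 0.1351]
tool_rot: [[-0.979, -0.203, -0.0], [-0.203, 0.979, 0.001], [0.0, 0.001, -1.0]]
ft_force: [0.5, -0.1, -3.5]
gripper_width: 0.0148
```

```bash
python3 -c "
from h import *
to([.5177,-.2293,.1348],191.8)"
```

```text
t 7.5 pos [ 0.5177 -0.2293  0.1351] yaw 191.70310327338865 F [ 0.47 -0.15 -3.46] M [-0.034 -0.007 -0.033] w 0.014779265016574821
dp [-0.  -0.   0.3] rot [ 0.04 -0.   -0.1 ]
```

{"name": "send_rows", "arguments": {"targets": [{"rot": [0,0,0],"dp": [0,0,0.5],"gripper": -1},{"rot": [0,0,0],"dp": [0,0,1],"gripper": -1},{"rot": [0,0,0],"dp": [0,0,1],"gripper": -1}]}}

```text
t: 7.8
eef_pos: [0.5178, -0.2293, 0.1347]
tool_rot: [[-0.979, -0.203, 0.0], [-0.203, 0.979, 0.0], [-0.001, 0.0, -1.0]]
ft_force: [-1.5, 1.0, 0.7]
gripper_width: 0.015
```

{"name": "send_rows", "arguments": {"targets": [{"rot": [0,0,0],"dp": [0,0,0.5],"gripper": -1},{"rot": [0,0,0],"dp": [0,0,0.8],"gripper": -1},{"rot": [0,0,0],"dp": [0,0,0.8],"gripper": -1}]}}

```text
t: 8.1
eef_pos: [0.518, -0.2294, 0.1346]
tool_rot: [[-0.979, -0.203, 0.001], [-0.203, 0.979, 0.0], [-0.001, -0.0, -1.0]]
ft_force: [-2.5, 2.0, 6.0]
gripper_width: 0.015
```

{"name": "send_rows", "arguments": {"targets": [{"rot": [0,0,0],"dp": [0,0,-0.6],"gripper": -1},{"rot": [0,0,1],"dp": [0,0,-0.6],"gripper": -1},{"rot": [0,0,2],"dp": [0,-0.1,-0.6],"gripper": -1},{"rot": [0,0,2],"dp": [0,-0.1,-0.6],"gripper": -1}]}}

```text
t: 8.5
eef_pos: [0.518, -0.2296, 0.1346]
tool_rot: [[-0.986, -0.168, 0.001], [-0.168, 0.986, -0.0], [-0.001, -0.0, -1.0]]
ft_force: [-2.3, 1.0, 6.1]
gripper_width: 0.0149
```

```bash
python3 -c "
from h import *
to([.5177,-.2293,.1348],191.8)"
```

```text
t 8.5 pos [ 0.518  -0.2296  0.1346] yaw 189.64310798965687 F [-2.34  1.    6.13] M [ 0.124  0.178 -0.019] w 0.014924538481048088
dp [ 0.2  0.3 -0.2] rot [-0.01  0.06 -2.16]
```

{"name": "send_rows", "arguments": {"targets": [{"rot": [0,0,1],"dp": [0,0,0],"gripper": -1},{"rot": [0,0,2],"dp": [0,-0.1,0],"gripper": -1},{"rot": [0,0,2],"dp": [0,-0.1,0],"gripper": -1}]}}

```text
t: 8.8
eef_pos: [0.5181, -0.2297, 0.1346]
tool_rot: [[-0.991, -0.133, 0.001], [-0.133, 0.991, -0.0], [-0.001, -0.0, -1.0]]
ft_force: [-0.9, 0.4, 4.9]
gripper_width: 0.0151
```

```bash
python3 -c "
from h import *
to([.5177,-.2293,.1348],191.8)"
```

```text
t 8.8 pos [ 0.5181 -0.2297  0.1346] yaw 187.65183904405936 F [-0.85  0.36  4.88] M [0.16  0.311 0.027] w 0.015102966281059688
dp [ 0.3  0.4 -0.2] rot [-0.02  0.06 -4.15]
```

{"name": "send_rows", "arguments": {"targets": [{"rot": [0,0,0.7],"dp": [0,0,-0.3],"gripper": -1},{"rot": [0,0,1.5],"dp": [0,-0.1,-0.3],"gripper": -1},{"rot": [0,0,1.5],"dp": [0,-0.1,-0.3],"gripper": -1}]}}

```text
t: 9.1
eef_pos: [0.518, -0.2297, 0.1346]
tool_rot: [[-0.994, -0.107, 0.001], [-0.107, 0.994, 0.0], [-0.001, 0.0, -1.0]]
ft_force: [-0.1, 0.3, 4.6]
gripper_width: 0.015
```

```bash
python3 -c "
from h import *
to([.5177,-.2293,.1348],191.8)"
```

```text
t 9.1 pos [ 0.518  -0.2297  0.1346] yaw 186.15721265595903 F [-0.08  0.31  4.63] M [0.122 0.02  0.014] w 0.014953425810514615
dp [ 0.2  0.5 -0.2] rot [ 0.01  0.04 -5.64]
```

{"name": "send_rows", "arguments": {"targets": [{"rot": [0,0,0.7],"dp": [0,0,0],"gripper": -1},{"rot": [0,0,1.5],"dp": [0,-0.1,0],"gripper": -1},{"rot": [0,0,1.5],"dp": [0,-0.1,0],"gripper": -1}]}}

```text
t: 9.4
eef_pos: [0.518, -0.2298, 0.1346]
tool_rot: [[-0.997, -0.081, 0.001], [-0.081, 0.997, 0.0], [-0.001, 0.0, -1.0]]
ft_force: [-0.6, -0.2, 5.3]
gripper_width: 0.0147
```

```bash
python3 -c "
from h import *
to([.5177,-.2293,.1348],191.8)"
```

```text
t 9.4 pos [ 0.518  -0.2298  0.1346] yaw 184.66341299031066 F [-0.63 -0.15  5.31] M [0.053 0.096 0.022] w 0.01471559260718616
dp [ 0.2  0.5 -0.2] rot [ 0.01  0.04 -7.14]
```

Run:
```python
from h import *
import pickle
a=grab('wrist');b=grab('scene');c=grab('top');pickle.dump((a,b,c),open('i4.pkl','wb'))
to([.5177,-.2293,.1348],191.8)
r=lambda I,w,h:cv2.resize(I,(w,h),interpolation=cv2.INTER_CUBIC)
q=proj(b,[.518,-.2295,.09])[0].astype(int);x,y=q-[48,40]
q2=proj(c,[.518,-.2295,.09])[0].astype(int);x2,y2=q2-[48,36]
W=a['pixels'][80:320,200:440]
out=np.hstack([r(W,400,400),r(b['pixels'][y:y+72,x:x+72],400,400)])
cv2.imwrite('pics/s4.png',out)
```

```text
t 9.55 pos [ 0.518  -0.2298  0.1346] yaw 184.68659083025466 F [-1.28  0.41  5.88] M [0.091 0.152 0.012] w 0.015097304045382063
dp [ 0.2  0.5 -0.2] rot [ 0.01  0.04 -7.11]
```

View pics/s4.png

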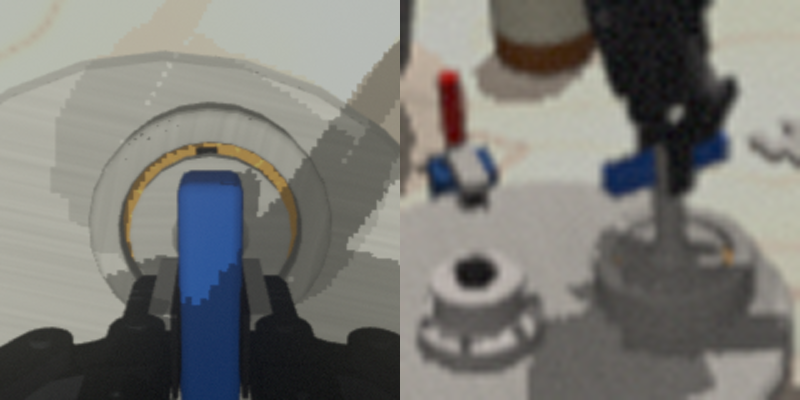

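Run:
```python
from h import *
import pickle
a,b,c=pickle.load(open('i4.pkl','rb'))
C=lambda x,y:(200+x*.6-.3,80+y*.6-.3)
p=np.array([.5157,-.2297,.062])
for q in [(207,149),(195,149),(218,150)]:
    w=onz(a,C(*q),.062);d=p-w;print(w,np.linalg.norm(d),np.degrees(np.arctan2(d[1],d[0])))
for A in (0,3,4.7,8,11.8):
  r=np.radians(A)
  for R in (.0315,.0225): 
    q=proj(a,p-R*np.array([np.cos(r),np.sin(r),0]))[0]; print(A,R,(q-[200,80])/.6)
# expected disc far edge if seated / raised 8mm
for z in (.072,.080):
    q=proj(a,[p[0]-.031,p[1]-.003,z])[0]; print('disc top edge',z,(q-[200,80])/.6)
```

```text
[ 0.48548289 -0.23335645  0.062     ] 0.03043752769057728 6.899587695212098
[ 0.48585438 -0.2379362   0.062     ] 0.0309612057911612 15.427372681763998
[ 0.48552827 -0.22912568  0.062     ] 0.030177195739419037 -1.0904895759785802
0 0.0315 [216.29798444 145.95768487]
0 0.0225 [214.34006285 168.91272659]
3 0.0315 [211.991833  145.7238329]
3 0.0225 [211.30075178 168.74954026]
4.7 0.0315 [209.54763076 145.69053309]
4.7 0.0225 [209.57570746 168.72625603]
8 0.0315 [204.80549872 145.83092721]
8 0.0225 [206.22878512 168.82403222]
11.8 0.0315 [199.36845063 146.32700947]
11.8 0.0225 [202.3908342  169.16985502]
disc top edge 0.072 [208.29177758 151.34490975]
disc top edge 0.08 [208.22073969 155.48731232]
```

{"name": "send_rows", "arguments": {"targets": [{"rot": [0,0,1],"dp": [0,0,0],"gripper": -1},{"rot": [0,0,2],"dp": [0,-0.1,0],"gripper": -1}]}}

```text
t: 9.75
eef_pos: [0.518, -0.2299, 0.1346]
tool_rot: [[-0.999, -0.046, 0.001], [-0.046, 0.999, 0.0], [-0.001, 0.0, -1.0]]
ft_force: [-0.4, 0.7, 3.9]
gripper_width: 0.0149
```

```bash
python3 -c "
from h import *
to([.5177,-.2293,.1348],191.8);print(get_obs()['effort'])"
```

```text
t 9.75 pos [ 0.518  -0.2299  0.1346] yaw 182.6578577079017 F [-0.36  0.71  3.87] M [0.07  0.108 0.177] w 0.014896787894612948
dp [ 0.2  0.6 -0.2] rot [ 0.01  0.04 -9.14]
[-2.67976737e-01 -4.10168409e+01 -3.22367013e+01 -3.44211236e-02
 -2.00922797e-01 -9.65593918e-02]
```

{"name": "send_rows", "arguments": {"targets": [{"rot": [0,0,0],"dp": [0,0,0],"gripper": -1}]}}

```text
t: 9.85
eef_pos: [0.518, -0.2299, 0.1346]
tool_rot: [[-0.999, -0.046, 0.001], [-0.046, 0.999, 0.0], [-0.001, 0.0, -1.0]]
ft_force: [0.0, 1.1, 6.1]
gripper_width: 0.0147
```

```bash
python3 -c "
from h import *
to([.5177,-.2293,.1348],191.8);print(get_obs()['effort'])"
```

```text
t 9.85 pos [ 0.518  -0.2299  0.1346] yaw 182.66303299750746 F [0.02 1.06 6.13] M [0.078 0.141 0.012] w 0.014665711599644471
dp [ 0.2  0.6 -0.2] rot [ 0.01  0.04 -9.14]
[-1.44071197e-01 -4.10152924e+01 -3.22332323e+01 -2.61407043e-02
 -1.78400050e-01  1.78995500e-01]
```

{"name": "send_rows", "arguments": {"targets": [{"rot": [0,0,1],"dp": [0,0,0],"gripper": -1},{"rot": [0,0,2],"dp": [0,0,0],"gripper": -1}]}}

```text
t: 10.05
eef_pos: [0.518, -0.2299, 0.1346]
tool_rot: [[-1.0, -0.011, 0.001], [-0.011, 1.0, 0.0], [-0.001, 0.0, -1.0]]
ft_force: [-1.1, 1.3, 5.5]
gripper_width: 0.015
```

```bash
python3 -c "
from h import *
to([.5177,-.2293,.1348],191.8);print(get_obs()['effort'][5])"
```

```text
t 10.05 pos [ 0.518  -0.2299  0.1346] yaw 180.6576694185114 F [-1.12  1.33  5.51] M [-0.025  0.118  0.101] w 0.015039442545295562
dp [ 0.3  0.6 -0.2] rot [  0.     0.04 -11.14]
-0.09896507486701012
```

{"name": "send_rows", "arguments": {"targets": [{"rot": [0,0,1],"dp": [0,-0.1,0],"gripper": -1}]}}

```text
t: 10.15
eef_pos: [0.518, -0.23, 0.1346]
tool_rot: [[-1.0, 0.006, 0.001], [0.006, 1.0, 0.0], [-0.001, 0.0, -1.0]]
ft_force: [-0.5, 1.4, 5.7]
gripper_width: 0.0151
```

```bash
python3 -c "
from h import *
to([.5177,-.2293,.1348],191.8);print(get_obs()['effort'][5])"
```

```text
t 10.15 pos [ 0.518  -0.23    0.1346] yaw 179.6540222637913 F [-0.53  1.39  5.67] M [0.07  0.127 0.149] w 0.015120934001146773
dp [ 0.3  0.7 -0.2] rot [ 1.000e-02  4.000e-02 -1.215e+01]
-0.08608421310782433
```

{"name": "send_rows", "arguments": {"targets": [{"rot": [0,0,1],"dp": [0,0,0],"gripper": -1}]}}

```text
t: 10.25
eef_pos: [0.518, -0.23, 0.1346]
tool_rot: [[-1.0, 0.023, 0.001], [0.023, 1.0, 0.0], [-0.001, 0.0, -1.0]]
ft_force: [-0.9, 1.0, 4.4]
gripper_width: 0.0152
```

```bash
python3 -c "
from h import *
to([.5177,-.2293,.1348],191.8);print(get_obs()['effort'][5])"
```

```text
t 10.25 pos [ 0.518  -0.23    0.1346] yaw 178.6561974445214 F [-0.88  0.99  4.45] M [-0.005  0.127  0.109] w 0.015171253111794038
dp [ 0.3  0.7 -0.2] rot [ 1.000e-02  4.000e-02 -1.314e+01]
-0.0896868878044188
```

{"name": "send_rows", "arguments": {"targets": [{"rot": [0,0,1],"dp": [0,0,0],"gripper": -1},{"rot": [0,0,2],"dp": [0,-0.1,0],"gripper": -1}]}}

```text
t: 10.45
eef_pos: [0.518, -0.2301, 0.1346]
tool_rot: [[-0.998, 0.058, 0.001], [0.058, 0.998, 0.0], [-0.001, 0.0, -1.0]]
ft_force: [-0.4, 0.4, 5.4]
gripper_width: 0.0148
```

```bash
python3 -c "
from h import *
to([.5177,-.2293,.1348],191.8);print(get_obs()['effort'][5])"
```

```text
t 10.45 pos [ 0.518  -0.2301  0.1346] yaw 176.65529123019905 F [-0.42  0.45  5.4 ] M [0.059 0.091 0.121] w 0.014769757187838135
dp [ 0.3  0.8 -0.2] rot [ 1.000e-02  4.000e-02 -1.514e+01]
-0.08550518425181508
```

{"name": "send_rows", "arguments": {"targets": [{"rot": [0,0,1],"dp": [0,0,0],"gripper": -1},{"rot": [0,0,2],"dp": [0,-0.1,0],"gripper": -1}]}}

```text
t: 10.65
eef_pos: [0.518, -0.2302, 0.1346]
tool_rot: [[-0.996, 0.093, 0.001], [0.093, 0.996, 0.0], [-0.001, 0.0, -1.0]]
ft_force: [-0.5, 1.1, 5.8]
gripper_width: 0.015
```

```bash
python3 -c "
from h import *
to([.5177,-.2293,.1348],191.8);print(get_obs()['effort'][5])"
```

```text
t 10.65 pos [ 0.518  -0.2302  0.1346] yaw 174.6573533000396 F [-0.47  1.07  5.81] M [0.09  0.145 0.143] w 0.014972162361703427
dp [ 0.3  0.8 -0.2] rot [  0.02   0.04 -17.14]
-0.08575564250349998
```

{"name": "send_rows", "arguments": {"targets": [{"rot": [0,0,1],"dp": [0,0,0],"gripper": -1}]}}

```text
t: 10.75
eef_pos: [0.518, -0.2302, 0.1346]
tool_rot: [[-0.994, 0.11, 0.001], [0.11, 0.994, 0.0], [-0.001, 0.0, -1.0]]
ft_force: [0.0, 0.2, 5.2]
gripper_width: 0.0148
```

```bash
python3 -c "
from h import *
to([.5177,-.2293,.1348],191.8);print(get_obs()['effort'][5])"
```

```text
t 10.75 pos [ 0.518  -0.2302  0.1346] yaw 173.6577011268069 F [0.01 0.18 5.21] M [-0.006  0.125  0.128] w 0.014807527443719848
dp [ 0.4  0.8 -0.2] rot [ 1.000e-02  4.000e-02 -1.814e+01]
-0.08998218225315213
```

{"name": "send_rows", "arguments": {"targets": [{"rot": [0,0,1],"dp": [0,0,0],"gripper": -1},{"rot": [0,0,2],"dp": [0,-0.1,0],"gripper": -1}]}}

```text
t: 10.95
eef_pos: [0.5179, -0.2302, 0.1346]
tool_rot: [[-0.989, 0.145, 0.001], [0.145, 0.989, 0.0], [-0.001, 0.0, -1.0]]
ft_force: [-1.1, 0.5, 4.5]
gripper_width: 0.015
```

```bash
python3 -c "
from h import *
to([.5177,-.2293,.1348],191.8);print(get_obs()['effort'][5])"
```

```text
t 10.95 pos [ 0.5179 -0.2302  0.1346] yaw 171.65794314050376 F [-1.08  0.47  4.49] M [0.063 0.11  0.163] w 0.014997284307504908
dp [ 0.4  0.9 -0.2] rot [ 2.000e-02  4.000e-02 -2.014e+01]
-0.08545726770535111
```

{"name": "send_rows", "arguments": {"targets": [{"rot": [0,0,1],"dp": [0,0,0],"gripper": -1},{"rot": [0,0,2],"dp": [0,-0.1,0],"gripper": -1}]}}

```text
t: 11.15
eef_pos: [0.5179, -0.2303, 0.1346]
tool_rot: [[-0.984, 0.18, 0.001], [0.18, 0.984, 0.0], [-0.001, 0.0, -1.0]]
ft_force: [-0.5, 0.9, 5.8]
gripper_width: 0.0147
```

```bash
python3 -c "
from h import *
to([.5177,-.2293,.1348],191.8);print(get_obs()['effort'][5])"
```

```text
t 11.15 pos [ 0.5179 -0.2303  0.1346] yaw 169.65606113322158 F [-0.51  0.89  5.82] M [0.103 0.106 0.128] w 0.014675218505021802
dp [ 0.4  1.  -0.2] rot [ 2.000e-02  4.000e-02 -2.214e+01]
-0.08590915007516742
```

{"name": "send_rows", "arguments": {"targets": [{"rot": [0,0,1],"dp": [0,0,0],"gripper": -1}]}}

```text
t: 11.25
eef_pos: [0.5179, -0.2303, 0.1346]
tool_rot: [[-0.98, 0.197, 0.001], [0.197, 0.98, 0.0], [-0.001, 0.0, -1.0]]
ft_force: [-0.4, 1.6, 5.7]
gripper_width: 0.0152
```

```bash
python3 -c "
from h import *
to([.5177,-.2293,.1348],191.8);print(get_obs()['effort'][5])"
```

```text
t 11.25 pos [ 0.5179 -0.2303  0.1346] yaw 168.65749442656866 F [-0.43  1.58  5.74] M [0.041 0.042 0.143] w 0.015185769290298697
dp [ 0.4  1.  -0.2] rot [ 2.000e-02  3.000e-02 -2.314e+01]
-0.08997195633128285
```

{"name": "send_rows", "arguments": {"targets": [{"rot": [0,0,1],"dp": [0,0,0],"gripper": -1},{"rot": [0,0,2],"dp": [0,-0.1,0],"gripper": -1}]}}

```text
t: 11.45
eef_pos: [0.5179, -0.2304, 0.1346]
tool_rot: [[-0.973, 0.231, 0.001], [0.231, 0.973, 0.0], [-0.001, 0.0, -1.0]]
ft_force: [-0.1, 0.5, 4.9]
gripper_width: 0.0153
```

```bash
python3 -c "
from h import *
to([.5177,-.2293,.1348],191.8);print(get_obs()['effort'][5])"
```

```text
t 11.45 pos [ 0.5179 -0.2304  0.1346] yaw 166.65999275467365 F [-0.12  0.52  4.89] M [0.093 0.134 0.126] w 0.01528937359066214
dp [ 0.5  1.1 -0.2] rot [ 2.000e-02  4.000e-02 -2.514e+01]
-0.08527565281838179
```

{"name": "send_rows", "arguments": {"targets": [{"rot": [0,0,1],"dp": [0,0,0],"gripper": -1},{"rot": [0,0,2],"dp": [0,0,0],"gripper": -1}]}}

```text
t: 11.65
eef_pos: [0.5179, -0.2305, 0.1346]
tool_rot: [[-0.964, 0.265, 0.001], [0.265, 0.964, 0.0], [-0.001, 0.0, -1.0]]
ft_force: [-0.3, 0.2, 5.8]
gripper_width: 0.0147
```

```bash
python3 -c "
from h import *
to([.5177,-.2293,.1348],191.8);print(get_obs()['effort'][5])"
```

```text
t 11.65 pos [ 0.5179 -0.2305  0.1346] yaw 164.65653376530818 F [-0.31  0.25  5.84] M [0.059 0.123 0.143] w 0.014729384627238799
dp [ 0.5  1.1 -0.2] rot [ 1.000e-02  4.000e-02 -2.714e+01]
-0.08856520056724548
```

{"name": "send_rows", "arguments": {"targets": [{"rot": [0,0,1],"dp": [0,0,0],"gripper": -1}]}}

```text
t: 11.75
eef_pos: [0.5179, -0.2305, 0.1346]
tool_rot: [[-0.96, 0.281, 0.001], [0.281, 0.96, 0.0], [-0.001, 0.0, -1.0]]
ft_force: [-0.4, -1.0, 5.6]
gripper_width: 0.015
```

```bash
python3 -c "
from h import *
to([.5177,-.2293,.1348],191.8);print(get_obs()['effort'][5])"
```

```text
t 11.75 pos [ 0.5179 -0.2305  0.1346] yaw 163.65787889237342 F [-0.44 -1.04  5.55] M [0.055 0.13  0.193] w 0.014966802680891485
dp [ 0.5  1.1 -0.2] rot [ 1.000e-02  3.000e-02 -2.814e+01]
-0.08803688921034336
```

{"name": "send_rows", "arguments": {"targets": [{"rot": [0,0,1],"dp": [0,0,0],"gripper": -1},{"rot": [0,0,2],"dp": [0,-0.1,0],"gripper": -1}]}}

```text
t: 11.95
eef_pos: [0.5179, -0.2306, 0.1346]
tool_rot: [[-0.949, 0.315, 0.001], [0.315, 0.949, 0.0], [-0.001, 0.0, -1.0]]
ft_force: [-0.8, 1.3, 5.6]
gripper_width: 0.015
```

```bash
python3 -c "
from h import *
to([.5177,-.2293,.1348],191.8);print(get_obs()['effort'][5])"
```

```text
t 11.95 pos [ 0.5179 -0.2306  0.1346] yaw 161.65603793988663 F [-0.84  1.33  5.59] M [0.042 0.075 0.126] w 0.014992196318542768
dp [ 0.6  1.2 -0.2] rot [ 2.000e-02  4.000e-02 -3.014e+01]
-0.08435732452198863
```

{"name": "send_rows", "arguments": {"targets": [{"rot": [0,0,1],"dp": [0,0,0],"gripper": -1},{"rot": [0,0,2],"dp": [0,0,0],"gripper": -1}]}}

```text
t: 12.15
eef_pos: [0.5179, -0.2306, 0.1346]
tool_rot: [[-0.938, 0.348, 0.001], [0.348, 0.938, 0.0], [-0.0, 0.0, -1.0]]
ft_force: [-0.2, 0.6, 5.1]
gripper_width: 0.015
```

```bash
python3 -c "
from h import *
to([.5177,-.2293,.1348],191.8);print(get_obs()['effort'][5])"
```

```text
t 12.15 pos [ 0.5179 -0.2306  0.1346] yaw 159.65846101859586 F [-0.18  0.64  5.05] M [-0.026  0.149  0.134] w 0.015000751646426572
dp [ 0.6  1.2 -0.2] rot [ 1.000e-02  3.000e-02 -3.214e+01]
-0.08776275906711817
```

{"name": "send_rows", "arguments": {"targets": [{"rot": [0,0,1],"dp": [0,0,0],"gripper": -1}]}}

```text
t: 12.25
eef_pos: [0.5179, -0.2306, 0.1346]
tool_rot: [[-0.931, 0.364, 0.001], [0.364, 0.931, 0.0], [-0.001, 0.0, -1.0]]
ft_force: [-0.9, 0.1, 5.7]
gripper_width: 0.0153
```

```bash
python3 -c "
from h import *
to([.5177,-.2293,.1348],191.8);print(get_obs()['effort'][5])"
```

```text
t 12.25 pos [ 0.5179 -0.2306  0.1346] yaw 158.65635985695639 F [-0.86  0.07  5.66] M [-0.017  0.147  0.144] w 0.01528152238252528
dp [ 0.6  1.2 -0.2] rot [ 1.000e-02  3.000e-02 -3.314e+01]
-0.08802775992080569
```

Run:
```python
from h import *
import pickle
a=grab('wrist');pickle.dump(a,open('i5.pkl','wb'))
r=lambda I,w,h:cv2.resize(I,(w,h),interpolation=cv2.INTER_CUBIC)
w2=pickle.load(open('wr2.pkl','rb'))
cv2.imwrite('pics/s5.png',np.hstack([r(a['pixels'][140:260,260:380],400,400),r(w2['pixels'][50:350,20:320],400,400)]))
```

```text
(no output)
```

View pics/s5.png

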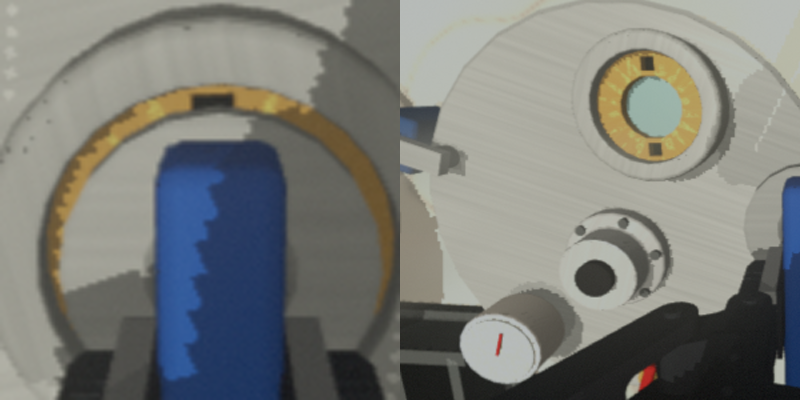

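Run:
```python
from h import *
import pickle
w2=pickle.load(open('wr2.pkl','rb'));a=pickle.load(open('i5.pkl','rb'))
p=np.array([.5157,-.2297,.062])
for q,z in [((620,256),.055),((596,279),.088)]:
    f=(20+(q[0]-400)*.75,50+q[1]*.75);w=onz(w2,f,z);d=w-p;print(w,np.hypot(*d[:2]),np.degrees(np.arctan2(d[1],d[0])))
for x in (191,212,233):
    w=onz(a,(260+x*.3-.3,140+100*.3-.3),.062);d=p-w;print(w,np.hypot(*d[:2]),np.degrees(np.arctan2(d[1],d[0])))
```

```text
[ 0.62653626 -0.24246954  0.055     ] 0.11156942715269941 -6.572121225709493
[ 0.62884844 -0.24345858  0.088     ] 0.1139818711506302 -6.932991772180978
[ 0.48572474 -0.2238909   0.062     ] 0.03053296007694109 -10.967773351229575
[ 0.48719146 -0.22014501  0.062     ] 0.0300671733527866 -18.529209883478362
[ 0.48865808 -0.21639914  0.062     ] 0.030135995638972145 -26.190755926781634
```

{"name": "send_rows", "arguments": {"targets": [{"rot": [0,0,1],"dp": [0,-0.1,0],"gripper": -1},{"rot": [0,0,2],"dp": [0,-0.1,0],"gripper": -1}]}}

```text
t: 12.5
eef_pos: [0.5178, -0.2307, 0.1346]
tool_rot: [[-0.918, 0.396, 0.001], [0.396, 0.918, 0.0], [-0.0, 0.0, -1.0]]
ft_force: [-0.6, 0.3, 5.7]
gripper_width: 0.0149
```

```bash
python3 -c "
from h import *
to([.5177,-.2293,.1348],191.8);print(get_obs()['effort'][5])"
```

```text
t 12.5 pos [ 0.5178 -0.2307  0.1346] yaw 156.67444984752603 F [-0.58  0.31  5.71] M [-0.045  0.109  0.315] w 0.014945990271072752
dp [ 0.7  1.3 -0.2] rot [ 1.000e-02  3.000e-02 -3.513e+01]
0.09619286516681314
```

{"name": "send_rows", "arguments": {"targets": [{"rot": [0,0,1],"dp": [0,0,0],"gripper": -1},{"rot": [0,0,2],"dp": [0,0,0],"gripper": -1}]}}

```text
t: 12.7
eef_pos: [0.5178, -0.2307, 0.1346]
tool_rot: [[-0.904, 0.428, 0.001], [0.428, 0.904, -0.0], [-0.0, 0.0, -1.0]]
ft_force: [-1.5, 0.2, 5.5]
gripper_width: 0.0153
```

```bash
python3 -c "
from h import *
to([.5177,-.2293,.1348],191.8);print(get_obs()['effort'][5])
import pickle
a=pickle.load(open('im1.pkl','rb'))[0]
for q in [(430.5,192),(371,192),(490,192),(430,137),(430,247)]: print(onz(a,q,.042))"
```

```text
t 12.7 pos [ 0.5178 -0.2307  0.1346] yaw 154.67685589651265 F [-1.47  0.22  5.49] M [-0.058  0.184  0.343] w 0.015342341364967843
dp [ 0.7  1.3 -0.2] rot [ 0.000e+00  3.000e-02 -3.712e+01]
0.1426674099639058
[ 0.59573283 -0.24253751  0.042     ]
[ 0.59593092 -0.08720233  0.042     ]
[ 0.5955181  -0.39816105  0.042     ]
[ 0.74570771 -0.24895923  0.042     ]
[ 0.45275519 -0.23374255  0.042     ]
```

{"name": "send_rows", "arguments": {"targets": [{"rot": [0,0,1],"dp": [0,0,0],"gripper": -1},{"rot": [0,0,2],"dp": [0,-0.1,0],"gripper": -1}]}}

```text
t: 12.9
eef_pos: [0.5178, -0.2308, 0.1346]
tool_rot: [[-0.888, 0.459, 0.0], [0.459, 0.888, 0.0], [-0.0, 0.0, -1.0]]
ft_force: [-1.1, 0.4, 5.7]
gripper_width: 0.0152
```

```bash
python3 -c "
from h import *
to([.5177,-.2293,.1348],191.8);print(get_obs()['effort'][5])"
```

```text
t 12.9 pos [ 0.5178 -0.2308  0.1346] yaw 152.68146121997077 F [-1.1   0.43  5.68] M [-0.029  0.132  0.414] w 0.015239181249220763
dp [ 0.7  1.3 -0.2] rot [ 1.000e-02  3.000e-02 -3.912e+01]
0.18494274001568556
```

{"name": "send_rows", "arguments": {"targets": [{"rot": [0,0,-1.3],"dp": [0,0,0],"gripper": -1},{"rot": [0,0,-2.6],"dp": [0,0.1,0],"gripper": -1},{"rot": [0,0,-2.6],"dp": [0,0.1,-1.5],"gripper": -1},{"rot": [0,0,-2.6],"dp": [0,0.1,-3],"gripper": -1}]}}

```text
t: 13.3
eef_pos: [0.517, -0.2302, 0.1358]
tool_rot: [[-0.908, 0.418, -0.003], [0.418, 0.908, 0.002], [0.003, 0.001, -1.0]]
ft_force: [0.5, 0.3, -3.6]
gripper_width: 0.0147
```

```bash
python3 -c "
from h import *
to([.5177,-.2293,.1348],191.8);print(get_obs()['effort'][5])"
```

```text
t 13.3 pos [ 0.517  -0.2302  0.1358] yaw 155.26079820606705 F [ 0.51  0.34 -3.57] M [-0.005  0.012  0.062] w 0.014669629921816434
dp [-0.3  1.2  1. ] rot [  0.1   -0.16 -36.54]
-0.023063248372636735
```

Free; lift straight out.

{"name": "send_rows", "arguments": {"targets": [{"rot": [0,0,0],"dp": [0,0,-4],"gripper": -1},{"rot": [0,0,0],"dp": [0,0,-9],"gripper": -1},{"rot": [0,0,0],"dp": [0,0,-20],"gripper": -1},{"rot": [0,0,0],"dp": [0,0,-45],"gripper": -1},{"rot": [0,0,0],"dp": [0,0,-75],"gripper": -1}]}}

```text
t: 13.8
eef_pos: [0.5172, -0.2304, 0.2128]
tool_rot: [[-0.908, 0.418, -0.002], [0.418, 0.908, 0.001], [0.002, 0.001, -1.0]]
ft_force: [0.6, 0.5, -3.5]
gripper_width: 0.0149
```

```bash
python3 -c "
from h import *
to([.5177,-.10,.21],179)"
```

```text
t 13.8 pos [ 0.5172 -0.2304  0.2128] yaw 155.29744429977194 F [ 0.61  0.53 -3.5 ] M [-0.121 -0.032  0.035] w 0.014879922793653102
dp [ 54.  118.7   3. ] rot [  0.06  -0.12 -23.7 ]
```

{"name": "send_rows", "arguments": {"targets": [{"rot": [0,0,-8],"dp": [20,44,0],"gripper": -1},{"rot": [0,0,-16],"dp": [40,88,0],"gripper": -1},{"rot": [0,0,-24],"dp": [60,132,0],"gripper": -1},{"rot": [0,0,-25.8],"dp": [80,176,0],"gripper": -1},{"rot": [0,0,-25.8],"dp": [97,213,0],"gripper": -1}]}}

```text
t: 14.3
eef_pos: [0.5183, 0.0057, 0.2136]
tool_rot: [[-1.0, -0.021, 0.001], [-0.021, 1.0, 0.001], [-0.001, 0.001, -1.0]]
ft_force: [0.6, -0.8, -3.3]
gripper_width: 0.0151
```

```bash
python3 -c "
from h import *
to([.5291,.1997,.21],181.1)"
```

```text
t 14.3 pos [0.5183 0.0057 0.2136] yaw 181.1973816125575 F [ 0.57 -0.78 -3.26] M [ 0.007 -0.051  0.022] w 0.015073200367179905
dp [-14.9 193.7   3.8] rot [0.04 0.08 0.1 ]
```

{"name": "send_rows", "arguments": {"targets": [{"rot": [0,0,0.1],"dp": [-4,49,0],"gripper": -1},{"rot": [0,0,0.1],"dp": [-8,98,0],"gripper": -1},{"rot": [0,0,0.1],"dp": [-12,145,0],"gripper": -1},{"rot": [0,0,0.1],"dp": [-14,180,0],"gripper": -1},{"rot": [0,0,0.1],"dp": [-14.9,193.7,0],"gripper": -1}]}}

```text
t: 14.8
eef_pos: [0.5293, 0.2006, 0.2133]
tool_rot: [[-1.0, -0.021, 0.001], [-0.021, 1.0, 0.002], [-0.001, 0.002, -1.0]]
ft_force: [0.1, 0.5, -4.5]
gripper_width: 0.0149
```

{"name": "send_rows", "arguments": {"targets": [{"rot": [0,0,0],"dp": [0,0,0],"gripper": -1},{"rot": [0,0,0],"dp": [0,0,0],"gripper": -1},{"rot": [0,0,0],"dp": [0,0,0],"gripper": -1}]}}

```text
t: 15.1
eef_pos: [0.5299, 0.196, 0.2128]
tool_rot: [[-1.0, -0.016, 0.0], [-0.016, 1.0, 0.0], [-0.0, 0.0, -1.0]]
ft_force: [-0.2, -0.8, -3.0]
gripper_width: 0.0149
```

Run:
```python
from h import *
import pickle
to([.5291,.1997,.1068],181.1)
a=grab('wrist');pickle.dump(a,open('i6.pkl','wb'))
o=get_obs();R=np.array(o['tool_rot']);t=np.array(o['eef_pos'])
hs=cv2.cvtColor(a['pixels'],cv2.COLOR_BGR2HSV)
m=cv2.inRange(hs,(105,120,20),(130,255,255));m[:150]=0;m[345:]=0;m[:,:290]=0;m[:,350:]=0
n,l,s,ce=cv2.connectedComponentsWithStats(m);k=1+np.argmax(s[1:,4]);p=np.argwhere(l==k)[:,::-1].astype(float)
w=np.array([onz(a,q,t[2]+.0062) for q in p]);tl=(w-t)@R*1000;print(tl.min(0),tl.max(0))
```

```text
t 15.1 pos [0.5299 0.196  0.2128] yaw 180.90048966014595 F [-0.17 -0.79 -2.96] M [-0.021  0.005  0.029] w 0.0149345837532073
dp [  0.8   3.7 106. ] rot [ 0.01  0.02 -0.2 ]
[-31.49855971  -7.42764154  -6.20789813] [41.20228425  8.23598788 -6.1930415 ]
```

{"name": "send_rows", "arguments": {"targets": [{"rot": [0,0,0],"dp": [0.8,3.7,40],"gripper": -1},{"rot": [0,0,0],"dp": [0.8,3.7,70],"gripper": -1},{"rot": [0,0,0],"dp": [0.8,3.7,85],"gripper": -1},{"rot": [0,0,0],"dp": [0.8,3.7,90],"gripper": -1},{"rot": [0,0,0],"dp": [0.8,3.7,90],"gripper": -1}]}}

```text
t: 15.65
eef_pos: [0.5292, 0.2007, 0.1231]
tool_rot: [[-1.0, -0.017, 0.0], [-0.017, 1.0, 0.001], [-0.0, 0.001, -1.0]]
ft_force: [-0.9, 0.3, -2.6]
gripper_width: 0.0146
```

```bash
python3 -c "
from h import *
to([.5291,.1997,.1068],181.1)"
```

```text
t 15.65 pos [0.5292 0.2007 0.1231] yaw 180.96195851703897 F [-0.93  0.32 -2.59] M [ 0.007 -0.031 -0.028] w 0.0145949776304641
dp [ 0.1 -1.  16.3] rot [ 0.04  0.02 -0.14]
```

{"name": "send_rows", "arguments": {"targets": [{"rot": [0,0,0],"dp": [0,-0.7,6],"gripper": -1},{"rot": [0,0,0],"dp": [0,-0.7,11],"gripper": -1},{"rot": [0,0,0],"dp": [0,-0.7,14],"gripper": -1},{"rot": [0,0,0],"dp": [0,-0.7,15],"gripper": -1},{"rot": [0,0,0],"dp": [0,-0.7,15],"gripper": -1}]}}

```text
t: 16.15
eef_pos: [0.5288, 0.2004, 0.1075]
tool_rot: [[-1.0, -0.018, -0.0], [-0.018, 1.0, 0.001], [0.0, 0.001, -1.0]]
ft_force: [0.0, 0.3, -3.3]
gripper_width: 0.0152
```

{"name": "send_rows", "arguments": {"targets": [{"rot": [0,0,0],"dp": [0,0,0.7],"gripper": -1},{"rot": [0,0,0],"dp": [0,0,1.2],"gripper": -1},{"rot": [0,0,0],"dp": [0,0,1.2],"gripper": -1}]}}

```text
t: 16.45
eef_pos: [0.529, 0.2005, 0.1068]
tool_rot: [[-1.0, -0.018, 0.001], [-0.018, 1.0, 0.001], [-0.001, 0.001, -1.0]]
ft_force: [0.1, -0.0, -1.3]
gripper_width: 0.0152
```

```bash
python3 -c "
from h import *
to([.5291,.1997,.1068],181.1)"
```

```text
t 16.45 pos [0.529  0.2005 0.1068] yaw 181.00570022898978 F [ 0.07 -0.   -1.32] M [-0.027  0.146 -0.012] w 0.015183115898970652
dp [-0.1 -0.8 -0. ] rot [ 0.04  0.03 -0.09]
```

{"name": "send_rows", "arguments": {"targets": [{"rot": [0,0,0],"dp": [0,0,0.3],"gripper": -1},{"rot": [0,0,0],"dp": [0,0,0.3],"gripper": -0.4},{"rot": [0,0,0],"dp": [0,0,0.3],"gripper": 0.3},{"rot": [0,0,0],"dp": [0,0,0.3],"gripper": 0.5},{"rot": [0,0,0],"dp": [0,0,0.3],"gripper": 0.5}]}}

```text
t: 16.95
eef_pos: [0.5289, 0.2004, 0.1062]
tool_rot: [[-1.0, -0.017, 0.0], [-0.017, 1.0, 0.001], [-0.0, 0.001, -1.0]]
ft_force: [-0.4, 0.5, 0.8]
gripper_width: 0.0641
```

{"name": "send_rows", "arguments": {"targets": [{"rot": [0,0,0],"dp": [0,0,0],"gripper": 0.5},{"rot": [0,0,0],"dp": [0,0,-15],"gripper": 0.5},{"rot": [0,0,0],"dp": [0,0,-45],"gripper": 0.5},{"rot": [0,0,0],"dp": [0,0,-90],"gripper": 0.5},{"rot": [0,0,0],"dp": [0,0,-130],"gripper": 0.5}]}}

```text
t: 17.45
eef_pos: [0.5287, 0.2003, 0.2392]
tool_rot: [[-1.0, -0.018, 0.001], [-0.018, 1.0, 0.001], [-0.001, 0.001, -1.0]]
ft_force: [0.4, 0.5, 0.4]
gripper_width: 0.064
```

{"name": "send_rows", "arguments": {"targets": [{"rot": [0,0,0],"dp": [45,0,0],"gripper": 0.5},{"rot": [0,0,0],"dp": [90,0,0],"gripper": 0.5},{"rot": [0,0,0],"dp": [90,0,0],"gripper": 0.5},{"rot": [0,0,0],"dp": [90,0,0],"gripper": 0.5}]}}

```text
t: 17.85
eef_pos: [0.4386, 0.1989, 0.2376]
tool_rot: [[-1.0, -0.018, 0.002], [-0.018, 1.0, 0.001], [-0.002, 0.001, -1.0]]
ft_force: [0.3, -0.3, 0.8]
gripper_width: 0.0639
```

Run:
```python
from h import *
a=grab('wrist');b=grab('scene');c=grab('top');o=get_obs();print(o['t'],o['eef_pos'],o['ft_force'],o['gripper_width'])
r=lambda I,w,h:cv2.resize(I,(w,h),interpolation=cv2.INTER_CUBIC)
cv2.imwrite('pics/s7.png',np.vstack([np.hstack([r(a['pixels'],400,250),r(b['pixels'],400,250)]),np.hstack([r(b['pixels'][215:305,320:434],400,320),r(c['pixels'][175:247,380:470],400,320)])]))
```

```text
18.0 [0.43981788 0.19880844 0.23681275] [ 0.26546077 -0.24326322  0.05506901] 0.0637986388687957
```

View pics/s7.png

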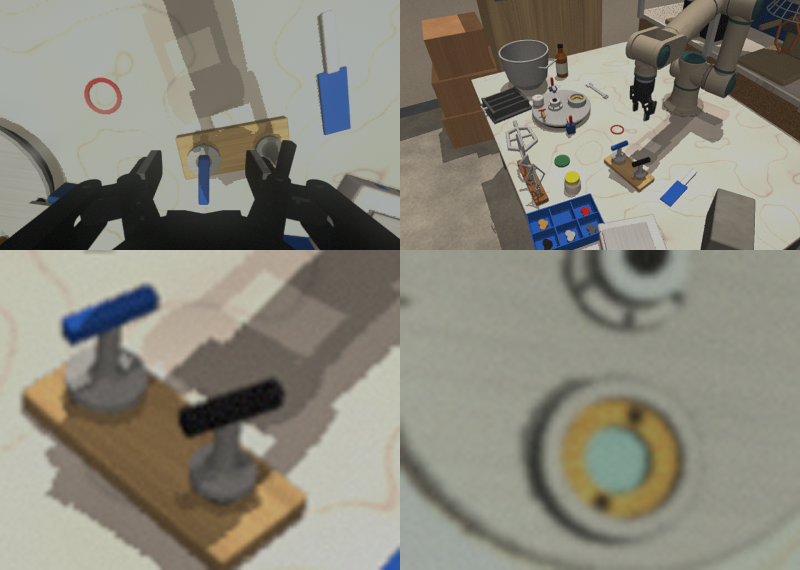

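Run:
```python
from h import *
import pickle
P=np.array([.5157,-.2297,.062])
def ang(im):
    # resample the ring face onto a world grid, find dark spots at r=27 mm
    g=im['pixels'].astype(np.float32).mean(2);A=np.radians(np.arange(-60,60,.5));v=[]
    for cx in (0,):
        s=0
        for sg in (1,-1):
            for r in (.025,.027,.029):
                pts=P+sg*r*np.c_[np.cos(A),np.sin(A),0*A]
                q=proj(im,pts).astype(np.float32);s=s+cv2.remap(g,q[:,:1],q[:,1:],cv2.INTER_LINEAR)[:,0]
        w=np.clip(np.median(s)-30-s,0,None);i=np.argmin(s);k=slice(max(0,i-25),i+25);return np.degrees(A[i]),np.degrees((A[k]*w[k]).sum()/w[k].sum())
print(ang(pickle.load(open('im1.pkl','rb'))[0]),ang(pickle.load(open('wr2.pkl','rb'))))
for i in range(2): print(ang(grab('top')))
```

```text
(np.float64(11.5), np.float64(11.758981649687373)) (np.float64(12.000000000000002), np.float64(12.01479409207687))
(np.float64(-24.000000000000004), np.float64(-23.68959719733906))
(np.float64(-24.000000000000004), np.float64(-23.757842149339442))
```

```bash
python3 -c "
from h import *
o=get_obs();print(o['t'],np.abs(o['dq']).max(),o['ft_force']);print(order.hand_in())"
```

```text
18.1 0.007213235687542792 [-0.21532864 -0.59600113 -0.19627445]
the job is handed in; nothing more can be done
None
```

The ring is snug on its gasket, the large key is back upright on its own post, and the job was handed in at 18.1 s of the 69 s allowed.

- **Seating:** The pins went into the holes at the first try. The disc came to rest on the ring at the expected full depth, with about 9 N of contact force.
- **Tightening:** I turned the ring clockwise and the loose torque held at about 0.14 N m. It then rose to 0.32, 0.34 and 0.41 N m over the next 6°, and I stopped there. The torque puts the draw-on at about 0.09 to 0.11 rad, near the middle of the snug band of 0.05 to 0.2. I then turned the key back 2.6° within the pin play and lifted it out.
- **Last checks:** The final pictures show the large key upright on its post, with the small key and the loose items apparently undisturbed. The gripper was open and clear of everything, with about zero force on the wrist.
- **Disagreements:** A rough reading of ring angle from the last picture gave −21°. A careful measurement gave −23.7°, against −24.6° expected from the key's angle. That careful figure puts the draw-on at about 0.09 rad, or about 0.055 rad at the least, still inside the band.

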